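# Feed a glass billet to the hidden stop of the saw fixture

### The arm

A 6-joint arm with a two-finger parallel gripper is mounted at the origin on the work surface. World frame = base frame: x ahead of the robot, y to its left, z up, the work surface at z = 0. Lengths are in mm, angles in rad, forces in N, time in s.
With the tool pointing down it reaches from about 350 to 975 mm from the base axis. Payload 17.4 kg.
Tool frame: the origin (TCP) lies at the very end of the fingers, on their centre line; the grasp point (between the pads) lies 19 mm behind it; z points along the fingers, y is the line along which they close (so a half turn about z gives the same grasp; the last joint's range is limited). The gripper opens to 85 mm and grips with 20 to 120 N. Pads are 22 mm wide; open, the fingers measure 114 mm over their backs; the gripper's body (76 mm by 85 mm) begins 54 mm behind the grasp point. The pads swing forward as they close: fully open they stand 13 mm farther back than shut.
Start: joints at [-1.281, 0.116, 1.442, -0, 1.584, -0.038], TCP at [217.314, -639.067, 196.203] pointing down, gripper open.
Joint ranges: [-2.83, 2.83], [-0.83, 2.19], [0.07, 2.5], [-1.14, 4.28], [0.01, 3], [-2.97, 2.97]. Speed limits (rad/s): [1.89, 1.89, 2.22, 3.14, 3.14, 3.14].

### API

Orientations are given as a rotation vector (axis times angle).
In Python, from plant import status, eyes, manip gives the robot as it stands. The module is installed in compiled form; this text tells all that it offers.
- The arm moves only by the tool step_arm, never from a script. Its argument "moves" is a list of rows, each a list of 5 numbers: the shift along the tool's x, y, z in cm, then the turn about the tool's z in degrees, then the opening, from 0 (shut) to 1 (fully open). A call has 1 to 12 rows; each row is the pose to reach, as a shift and turn from the pose commanded when the call began, along the tool's axes at that moment; what a row does not reach only later rows make up. A row lasts 1/10 s, in which the tool goes at most 50 mm and 8.59 degrees, less where a joint would pass 70% of its speed; a pose out of reach is approached as far as the arm can. A call with a gripper value outside its range is refused whole. The fingers move at their own pace and stop on an object; "squeeze" is the grip in N (left out, the last holds). Time passes only in rows, so rows that repeat a pose let the fingers close. It gives the time, the measured TCP pose, the force, the opening and the grip force at its end, in the units of the state.
- status.state(): the state, without advancing time (a new reading comes with each control period).
- eyes.get_image(name): name is "scene" or "side" or "wrist"; returns a dict with "image" (420x560x3 uint8, red, green, blue), "K" (3x3 intrinsics, pixels), "xyz" and "rotation" of the camera in the world; the wrist camera has in their place "T_tool_cam" (4x4, takes a point from camera to tool coordinates, whose origin is the TCP and whose axes are the flange's). Camera axes: x right, y down, z forward; pixel columns grow to the right and rows downward; lengths in mm; the calibration is good to about 2 mm. A picture is of the moment at which its call begins: read the wrist's pose just before it. There is no depth.
- manip.sign_off(): hands the job in; it is judged then, once.
The state is a dict: "clock": time; "joint_pos": joint angles; "joint_vel": joint speeds; "joint_efforts": joint torques, N m; "position": TCP position; "tcp_rot": TCP orientation; "ft_force": force on the tool from outside, world axes, zero at the start; "ft_torque": the same for the moment, N m; "gripper_width": opening from 0.0 (shut) to 1.0 (fully open); "grasp_force": force on a finger pad.
Only numpy, scipy, OpenCV 4.12 (cv2) and the standard library are available. Lean on these libraries where they do the work, as an engineer would, in place of code of your own. Each camera call takes 0.05 s, during which the arm holds its last target. There are 200 camera calls.

### The job

Pick up the wooden push stick and, touching the steel carrier only with the stick, gently nudge the carrier with its glass billet along the guide channel into the hood until it sits snug against the length stop hidden inside; do not press hard on the stop. Then lay the push stick back flat on its cork pad, let go of it, and leave the other things on the bench alone.

Things in the scene. Friction and masses are not known exactly. Their poses are not given: they have to be found in the camera images.
- fixture: Fixed saw fixture: aluminium bed 110 mm wide, 10 mm thick, with a straight channel 53 mm wide between two steel rails (10 mm wide, tops 22 mm above the bench). Origin: on the bench, on the channel's centre line, below the hood's open mouth. +x runs along the channel into the hood (feed direction), z up. Bed runs from x = -160 to +180 mm. A motor on the hood rises to 170 mm.
- hood_mouth (a point): Point 50 mm above the bench in the open mouth of the grey sheet-metal hood; axes as the fixture's. The hood runs from here 180 mm along +x, 110 mm wide, 94 mm high; its front apron leaves the mouth open from the bed to 58 mm above the bench. A rubber-faced stop inside, unseen and unmeasured, stands 60 to 110 mm past the mouth. It gives 0.25 mm per N; over 18 N spoils its setting.
- carrier: Loose steel carrier in the channel with a green glass billet, 80 mm long (x), 50 wide (y). Tail plate's outer face at x = -40 mm, 36 mm tall; nose plate's at x = +40 mm, 26 mm tall; billet top 41 mm. Origin: centre of its underside, 10 mm above the bench on the bed; +x points to the hood. 0.3 to 0.6 kg, slides under 1 to 6 N. Home when the nose touches the stop.
- stick: Loose wooden push stick, 0.16 kg: flat bar 220 x 30 x 16 mm with an upright handle block 40 (x) x 24 (y) mm, top 85 mm above the bar's underside. Origin: on the underside below the handle's centre; +x along the bar. Pushing end at x = +170 mm, other end at -50. Centre of mass about 35 mm ahead of the origin. Grip across the 24 mm, pads 40 to 75 mm above the underside.
- stick_tip (a point): Centre of the flat pushing end of the stick, at x = +170 mm of the stick, 8 mm above its underside.
- pad: Cork pad fixed on the bench, 300 x 110 x 4 mm, where the push stick lies at the start and must lie at the end. Origin: centre of its underside; x along its long side.
- tumbler: Bystander: amber glass tumbler, 68 mm wide, 85 mm tall. Origin: centre of its underside.
- weight: Bystander: clear glass paperweight, 68 mm wide, 48 mm tall. Origin: centre of its underside.
- block: Bystander: dark wooden block 55 x 55 x 40 mm. Origin: centre of its underside.
Things that resemble listed ones, but are neither listed nor needed, are in the scene too. There is more than one size of the stick; the one meant has the size given above. What is shaped like the carrier but blue is not meant.

How it is judged (in metres and radians):
On the way, in this order (a step that is already met when the one before it is completed fails the run):
1. the push stick is lifted off its pad (height (world z) of stick above 0.03 m), for 0.1 s.
2. the carrier's nose meets the hidden stop (x of stop_face in the frame of carrier below 0.0415 m), for 0.2 s.
At the end, for the whole second after the job is handed in: The carrier stands flat in the channel, at rest, its nose within 1.5 mm of the hidden stop's face; the push stick lies flat and at rest on the cork pad (handle's and pushing end's centre lines over the pad's width, handle over its length) (x of stop_face in the frame of carrier below 0.0415 m and linear speed of carrier below 0.01 m/s and angle between carrier's own z axis and vertical below 0.05 rad and height (world z) of stick between 0.001 and 0.008 m and angle between stick's own z axis and vertical below 0.06 rad and x of stick in the frame of pad between -0.145 and 0.145 m and y of stick in the frame of pad between -0.05 and 0.05 m and y of stick_tip in the frame of pad between -0.055 and 0.055 m and linear speed of stick below 0.02 m/s); the robot touches nothing.
It fails at once if the stop is pressed with more than 18 N (contact force between carrier and stop_mount above 18 N).
It fails at once if the gripper or arm touches the carrier (contact force between any of the fingers, the arm and carrier above 0.5 N).
It fails at once if the tumbler is moved by more than 20 mm (distance of tumbler from where it was at the start of the episode above 0.02 m).
It fails at once if the paperweight is moved by more than 20 mm (distance of weight from where it was at the start of the episode above 0.02 m).
It fails at once if the wooden block is moved by more than 20 mm (distance of block from where it was at the start of the episode above 0.02 m).
It also fails if it takes over 66 s, if anything falls off the work surface, if the arm or the gripper's body presses on something with over 40 N, if the wrist force passes 120 N, or if a joint passes its speed limit or range.

## Working session

There is one attempt and no reset: what is moved stays moved. The work goes in short steps, Python scripts to look and compute and a tool call to move; the robot and the scene stay as the last step left them, time stands still between calls to the robot, and variables do not carry over. Pictures are saved under pics/ and viewed, at most 10 in all, crops included, and the job is handed in when it is done.

Besides the shell and the picture viewer there is one more tool, called after "Request:" as name(argument=value, ...), one argument or row to a line, values as JSON. step_arm: Moves the arm, as the interface text tells. Its arguments: {"type":"object","properties":{"moves":{"type":"array","items":{"type":"array","items":{"type":"number"}}},"squeeze":{"type":"number"}},"required":["moves"]}

```bash
mkdir -p pics; cat > h.py <<'E'
import numpy as np,cv2
from scipy.spatial.transform import Rotation as R
from plant import status,eyes,manip
def snap(n,f):
    s=status.state(); d=eyes.get_image(n); cv2.imwrite(f'pics/{f}.png',d['image'][:,:,::-1])
    if n=='wrist':
        T=np.eye(4);T[:3,:3]=R.from_rotvec(s['tcp_rot']).as_matrix();T[:3,3]=s['position'];T=T@np.array(d['T_tool_cam'])
        c,r=T[:3,3],T[:3,:3]
    else: c,r=np.array(d['xyz']),np.array(d['rotation']); r=r if r.shape==(3,3) else R.from_rotvec(r).as_matrix()
    np.savez(f'pics/{f}.npz',K=d['K'],c=c,r=r); return d['image']
def ray(f,px,z):
    q=np.load(f'pics/{f}.npz');px=np.atleast_2d(px).astype(float)
    v=(q['r']@np.linalg.inv(q['K'])@np.c_[px,np.ones(len(px))].T).T
    return (q['c']+v*((z-q['c'][2])/v[:,2])[:,None])
def proj(f,P):
    q=np.load(f'pics/{f}.npz');p=(np.atleast_2d(P)-q['c'])@q['r']@np.array(q['K']).T
    return p[:,:2]/p[:,2:]
E
python3 - <<'E'
from h import *
for n in('scene','side'): snap(n,n+'0'); q=np.load(f'pics/{n}0.npz'); print(q['c'],q['r'].round(2).tolist())
print(status.state())
E
```

```text
[983.3121054  404.94667063 980.12512218] [[-0.78, 0.48, -0.4], [0.63, 0.6, -0.5], [0.01, -0.64, -0.77]]
[ 449.80099384  615.12436545 1095.50125744] [[-1.0, -0.06, 0.03], [-0.06, 0.79, -0.61], [0.01, -0.61, -0.79]]
{'clock': 0.1, 'joint_pos': array([-1.28079288e+00,  1.16456502e-01,  1.44222942e+00,  1.65896976e-05,
        1.58399999e+00, -3.78262386e-02]), 'joint_vel': array([ 0.00172041,  0.00124366, -0.00267216,  0.00151749,  0.00137862,
        0.00062014]), 'joint_efforts': array([ 3.29069480e-03, -7.33661771e+01, -6.33789182e+01, -6.97964106e-05,
        5.18460132e-03, -1.63230879e-05]), 'position': array([ 217.2599748 , -638.84911602,  195.50433431]), 'tcp_rot': array([-3.09841063e+00, -5.12473797e-01,  1.90041227e-04]), 'ft_force': array([-0.75540944, -0.50651908,  0.0419541 ]), 'ft_torque': array([ 0.00369144, -0.02355138, -0.01765653]), 'grasp_force': 0.0, 'gripper_width': 0.9983087592633053}
```

View pics/scene0.png

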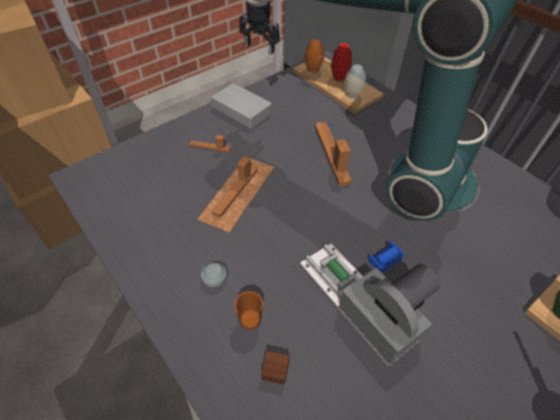

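View pics/side0.png

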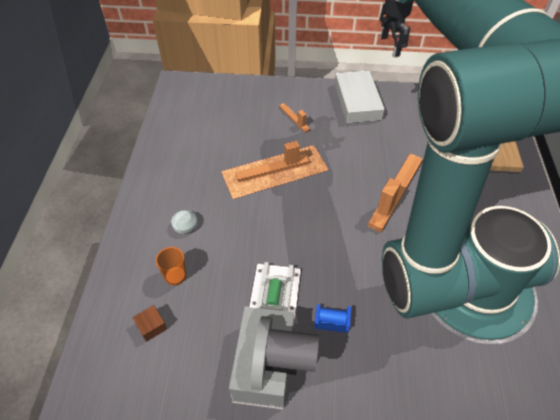

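Three sticks show in the scene view: a small one at (208,146), one on the cork pad at (237,190) and a large one at (333,155). The pad one fits the description, and I'll check its size. The green carrier is at (337,268), and the blue decoy at (385,257). The enlarged crop below should confirm this.

```bash
python3 - <<'E'
from h import *
a=cv2.imread('pics/scene0.png');b=cv2.imread('pics/side0.png')
def c(i,x,y):return cv2.resize(i[y:y+100,x:x+133],(400,300),interpolation=cv2.INTER_CUBIC)
cv2.imwrite('pics/c1.png',np.vstack([np.hstack([c(a,180,140),c(b,210,130)]),np.hstack([c(a,290,230),c(b,220,250)])]))
E
```

```text
(no output)
```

View pics/c1.png

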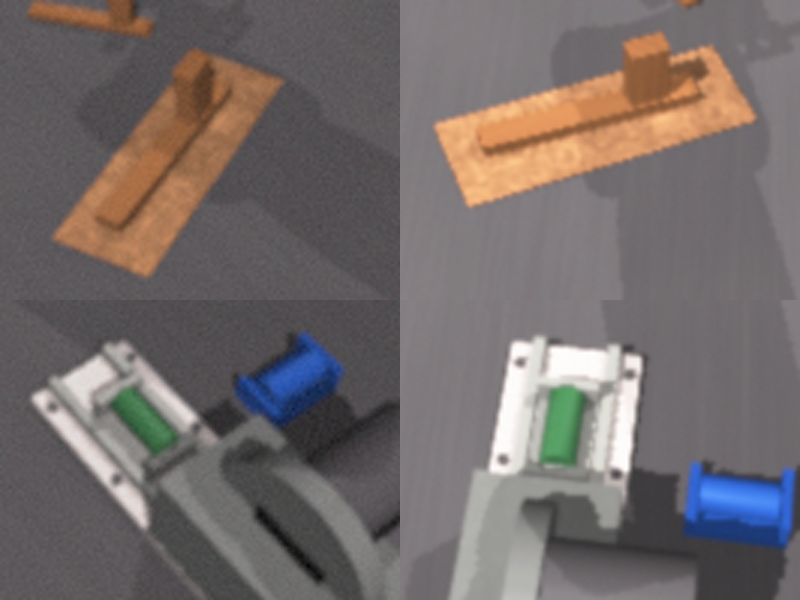

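```bash
python3 - <<'E'
from h import *
def S(p):p=np.array(p,float);return p/3+[180,140]
def D(p):p=np.array(p,float)-[400,0];return p/3+[210,130]
def S2(p):p=np.array(p,float)-[0,300];return p/3+[290,230]
def D2(p):p=np.array(p,float)-[400,300];return p/3+[220,250]
for n,f,pc,ht,tip in(('scene0',S,[(195,50),(283,80),(150,276),(53,238)],(195,68),[(98,215),(120,226)]),('side0',D,[(713,45),(757,122),(470,207),(434,123)],(645,46),[(477,133),(484,147)])):
    P=ray(n,f(pc),4);print(n,'pad',P[:,:2].round(),'c',P.mean(0)[:2].round(),np.linalg.norm(P[0]-P[3]),np.linalg.norm(P[0]-P[1]))
    h=ray(n,f(ht),89)[0];t=ray(n,f(tip),20).mean(0);d=t-h;print('handle',h.round(),'tip',t.round(),np.hypot(*d[:2]),np.degrees(np.arctan2(d[1],d[0])))
for n,f,bc,g in(('scene0',S2,[(33,397),(125,340)],[(110,387),(130,380),(178,440),(150,455)]),('side0',D2,[(511,340),(647,352)],[(552,388),(583,390),(575,463),(544,462)])):
    B=ray(n,f(bc),10);u=B[1]-B[0];print(n,'bed',B.round(),np.linalg.norm(u),np.degrees(np.arctan2(u[1],u[0])),B.mean(0))
    G=ray(n,f(g),35);print('glass ends',((G[0]+G[1])/2).round(),((G[2]+G[3])/2).round())
print('white rect/grey hood mouth etc')
for n,f,p in(('scene0',S2,[(150,468),(278,425)]),('side0',D2,[(474,470),(628,486)])):print(ray(n,f(p),94).round())
E
```

```text
scene0 pad [[ 422. -464.]
 [ 373. -364.]
 [ 642. -234.]
 [ 691. -333.]] c [ 532. -349.] 299.2447328408032 110.83099428408337
handle [ 486. -367.   89.] tip [ 641. -305.   20.] 166.24485643977928 21.771912689496222
side0 pad [[ 420. -459.]
 [ 373. -356.]
 [ 642. -231.]
 [ 690. -332.]] c [ 531. -344.] 298.8065473672315 112.46403551238615
handle [ 486. -369.   89.] tip [ 639. -300.   20.] 167.8466194269702 24.32312579643145
scene0 bed [[550. -24.  10.]
 [441. -17.  10.]] 109.53899339965993 176.52408427412257 [495.62396321 -20.61222666  10.        ]
glass ends [491.  25.  35.] [506.  96.  35.]
side0 bed [[554. -23.  10.]
 [438. -20.  10.]] 115.7008222848305 178.1139686343316 [496.05848526 -21.45291024  10.        ]
glass ends [501.  34.  35.] [503.  99.  35.]
white rect/grey hood mouth etc
[[558. 122.  94.]
 [448. 159.  94.]]
[[562. 138.  94.]
 [448. 143.  94.]]
```

The pad stick measures about 167 mm from handle to tip and lies inside a 300x110 mm pad, so it is the one meant. The fixture runs roughly along world +y, with its mouth near (503,139).

```bash
cat >> h.py <<'E'
def go(x,y,z,yaw):
    s=status.state();M=R.from_rotvec(s['tcp_rot']).as_matrix()
    d=M.T@(np.array([x,y,z])-s['position'])/10;cy=np.degrees(np.arctan2(M[1,0],M[0,0]))
    print('cm',d.round(2),'turn',round(-(yaw-cy),2),'| pos',np.round(s['position'],1),'yaw',round(cy,2),'F',np.round(s['ft_force'],2),'g',s['grasp_force'],s['gripper_width'],'t',s['clock'],'tilt',np.round(M[:,2],4))
E
python3 - <<'E'
from h import *
go(486,-368,180,23)
E
```

```text
cm [ 34.16 -16.99   1.57] turn -4.22 | pos [ 217.3 -638.8  195.5] yaw 18.78 F [-0.76 -0.51  0.04] g 0.0 0.9983087592633053 t 0.1 tilt [-3.0e-04  1.1e-03 -1.0e+00]
```

Request:
step_arm(
  moves=[
    [3,-1.5,0,0,1],
    [7,-3.5,0.3,-1,1],
    [11,-5.5,0.6,-1,1],
    [15,-7.5,0.8,-2,1],
    [19,-9.5,1,-2,1],
    [23,-11.5,1.2,-3,1],
    [27,-13.5,1.4,-4,1],
    [30.5,-15.2,1.5,-4.2,1],
    [33,-16.4,1.6,-4.2,1],
    [34.2,-17,1.6,-4.2,1],
    [34.2,-17,1.6,-4.2,1],
    [34.2,-17,1.6,-4.2,1],
  ],
  squeeze=60,
)

```text
clock: 1.3
position: [486.0, -368.4, 180.1]
tcp_rot: [-3.079, -0.626, 0.001]
ft_force: [-0.6, -0.0, -0.3]
gripper_width: 1.003
grasp_force: 0.0
```

```bash
python3 - <<'E'
from h import *
im=snap('wrist','w1');go(486,-368,43,23)
print(np.load('pics/w1.npz')['c'])
cv2.imwrite('pics/w1.png',im[:,:,::-1])
E
```

```text
cm [ 0.06 -0.06 13.72] turn -0.06 | pos [ 485.7 -368.8  180.2] yaw 22.94 F [ 0.49  0.89 -0.05] g 0.0 1.0005173518937918 t 1.35 tilt [-3.e-04 -1.e-04 -1.e+00]
[ 559.44673423 -336.4117005   356.85090649]
```

View pics/w1.png

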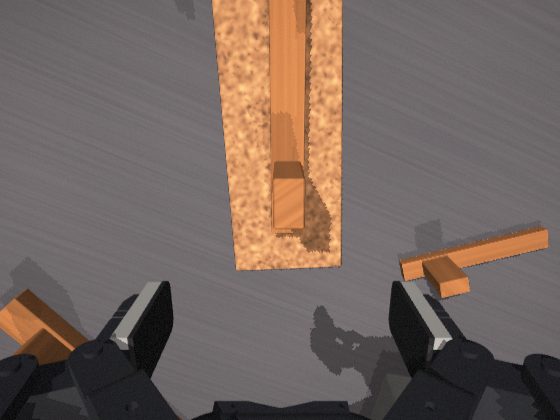

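The wrist view shows the handle top with corners (274,178)–(304,229), and the bar running up the image along columns 271–305.

```bash
python3 - <<'E'
from h import *
H=ray('w1',[(274,178),(302,178),(304,229),(274,229)],89);print(H.round(1),H.mean(0))
B=ray('w1',[(271,1),(272,140),(305,1),(304,140)],20)
for a,b in((0,1),(2,3)):d=B[a]-B[b];print(np.degrees(np.arctan2(d[1],d[0])))
print(B.round(1),np.linalg.norm(B[1]-B[3]))
m=B.mean(0);print('bar mid',m)
go(*H.mean(0)[:2],43,23)
E
```

```text
[[ 499.6 -356.6   89. ]
 [ 507.6 -375.3   89. ]
 [ 472.  -392.8   89. ]
 [ 463.1 -371.8   89. ]] [ 485.56866988 -374.13588723   89.        ]
22.991762641726837
23.66954774426831
[[ 616.2 -304.1   20. ]
 [ 515.3 -346.9   20. ]
 [ 626.7 -329.    20. ]
 [ 526.4 -373.    20. ]] 28.32477078827112
bar mid [ 571.15356811 -338.2128202    20.        ]
cm [-0.22  0.49 13.72] turn -0.06 | pos [ 485.7 -368.8  180.2] yaw 22.94 F [ 0.49  0.89 -0.05] g 0.0 1.0005173518937918 t 1.35 tilt [-3.e-04 -1.e-04 -1.e+00]
```

Request:
step_arm(
  moves=[
    [-0.2,0.5,3,-0.4,1],
    [-0.2,0.5,6,-0.4,1],
    [-0.2,0.5,9,-0.4,1],
    [-0.2,0.5,11,-0.4,1],
    [-0.2,0.5,12.5,-0.4,1],
    [-0.2,0.5,13.4,-0.4,1],
    [-0.2,0.5,13.7,-0.4,1],
    [-0.2,0.5,13.7,-0.4,0.5],
    [-0.2,0.5,13.7,-0.4,0],
    [-0.2,0.5,13.7,-0.4,0],
    [-0.2,0.5,13.7,-0.4,0],
    [-0.2,0.5,13.7,-0.4,0],
  ],
  squeeze=60,
)

```text
clock: 2.55
position: [486.8, -373.7, 44.0]
tcp_rot: [3.075, 0.636, 0.001]
ft_force: [0.2, -1.4, 5.5]
gripper_width: 0.259
grasp_force: 59.6
```

Request:
step_arm(
  moves=[
    [0,0,0,0,0],
    [0,0,0,0,0],
    [0,0,0,0,0],
    [0,0,0,0,0],
  ],
  squeeze=60,
)

```text
clock: 2.95
position: [486.8, -373.7, 44.0]
tcp_rot: [3.075, 0.636, 0.001]
ft_force: [-0.4, -1.2, 5.8]
gripper_width: 0.259
grasp_force: 59.7
```

Request:
step_arm(
  moves=[
    [0,0,-1,0,0],
    [0,0,-3,0,0],
    [0,0,-5,0,0],
    [0,0,-7,0,0],
    [0,0,-8.5,0,0],
    [0,0,-9,0,0],
  ],
)

```text
clock: 3.55
position: [486.9, -373.7, 135.2]
tcp_rot: [3.075, 0.636, 0.002]
ft_force: [-0.1, -0.2, -2.0]
gripper_width: 0.26
grasp_force: 59.0
```

```bash
python3 - <<'E'
from h import *
go(494,-200,133,87.5)
E
```

```text
cm [  7.55 -15.66   0.19] turn -64.12 | pos [ 486.9 -373.7  135.2] yaw 23.38 F [-0.1  -0.17 -1.96] g 59.00622367858887 0.25976589510207476 t 3.55 tilt [ 0.0015 -0.0013 -1.    ]
```

Request:
step_arm(
  moves=[
    [0.3,-0.6,0,-3,0],
    [1,-2,0,-9,0],
    [1.8,-3.6,0,-16,0],
    [2.6,-5.4,0,-23,0],
    [3.5,-7.2,0,-30,0],
    [4.4,-9,0,-37,0],
    [5.2,-10.8,0,-44,0],
    [6,-12.6,0,-51,0],
    [6.8,-14.2,0,-57,0],
    [7.4,-15.3,0.1,-62,0],
    [7.6,-15.7,0.2,-64,0],
    [7.6,-15.7,0.2,-64,0],
  ],
)

```text
clock: 4.75
position: [493.8, -198.8, 130.7]
tcp_rot: [-2.271, -2.17, 0.001]
ft_force: [-0.1, -0.6, -1.7]
gripper_width: 0.257
grasp_force: 59.0
```

```bash
python3 - <<'E'
from h import *
snap('wrist','w2');go(494,-200,133,87.5)
E
```

```text
cm [-0.08  0.02 -0.22] turn -0.21 | pos [ 493.8 -199.2  130.8] yaw 87.29 F [ 0.62 -0.06 -1.1 ] g 58.99510860443115 0.2587502503280897 t 4.8 tilt [-5.e-04  1.e-04 -1.e+00]
```

View pics/w2.png

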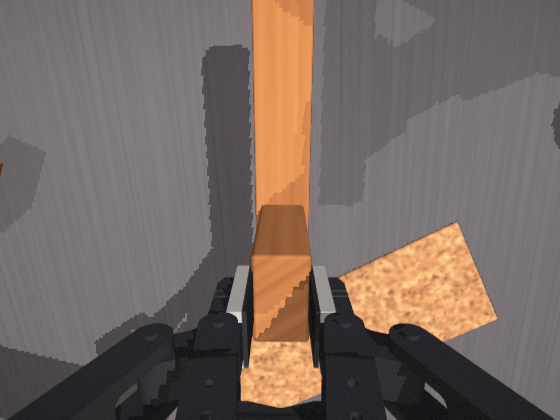

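The bar sits straight in the grip, but the fixture is out of view. I'll go up and forward for one close look at it.

Request:
step_arm(
  moves=[
    [1,0,-2,0,0],
    [3,0,-4,0,0],
    [5,0,-6,0,0],
    [7,0,-7,0,0],
    [9,0,-7,0,0],
    [11,0,-7,0,0],
    [12,0,-7,0,0],
    [12.4,0,-7,0,0],
    [12.4,0,-7,0,0],
  ],
)

```text
clock: 5.7
position: [499.6, -75.5, 201.1]
tcp_rot: [-2.272, -2.17, 0.0]
ft_force: [0.2, -0.1, -1.9]
gripper_width: 0.258
grasp_force: 59.2
```

```bash
python3 - <<'E'
from h import *
snap('wrist','w3');go(494,-200,133,87.5)
E
```

```text
cm [-12.43   0.02   6.81] turn -0.16 | pos [499.6 -75.8 201.1] yaw 87.34 F [ 0.98 -0.66 -1.57] g 59.23582434654236 0.2620573858843552 t 5.75 tilt [-2.e-04 -2.e-04 -1.e+00]
```

View pics/w3.png

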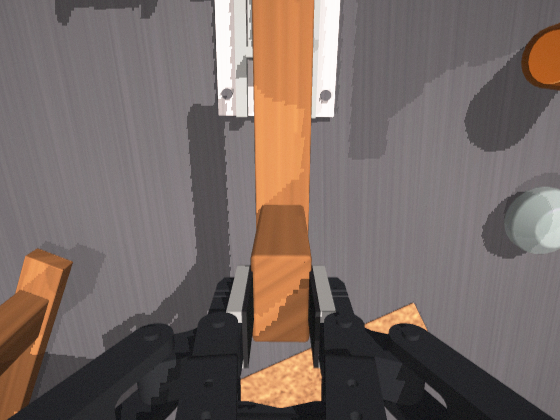

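```bash
python3 - <<'E'
from h import *
B=ray('w3',[(220,116),(333,117),(215,1),(341,1)],10);print(B.round(1),np.linalg.norm(B[0]-B[1]))
for a,b in((0,2),(1,3)):d=B[b]-B[a];print(np.degrees(np.arctan2(d[1],d[0])))
u=B[1]-B[0];print(np.degrees(np.arctan2(u[1],u[0]))+90,(B[0]+B[1])/2,(B[2]+B[3])/2)
S=ray('w3',[(252,1),(255,190),(314,1),(311,190)],177)
for a,b in((0,1),(2,3)):d=S[a]-S[b];print('st',np.degrees(np.arctan2(d[1],d[0])))
print(S.round(1),'tail px->',ray('w3',[(244,58)],46))
E
```

```text
[[444.8 -18.5  10. ]
 [551.8 -24.4  10. ]
 [449.8  78.5  10. ]
 [559.   73.4  10. ]] 107.17794132005918
87.06151694600725
85.76377067481097
86.86188557169744 [498.29466715 -21.47333794  10.        ] [504.40656655  75.9306272   10.        ]
st 87.02851313284104
st 87.90653948085884
[[491.7  44.3 177. ]
 [486.9 -48.3 177. ]
 [521.1  42.9 177. ]
 [517.7 -49.7 177. ]] tail px-> [[474.56290427  28.80852314  46.        ]]
```

```bash
python3 - <<'E'
from h import *
go(489.1,-172,56,86.8)
E
```

```text
cm [-9.65 -0.6  14.51] turn 0.54 | pos [499.6 -75.8 201.1] yaw 87.34 F [ 0.98 -0.66 -1.57] g 59.23582434654236 0.2620573858843552 t 5.75 tilt [-2.e-04 -2.e-04 -1.e+00]
```

Request:
step_arm(
  moves=[
    [-2,-0.1,0,0.5,0],
    [-5,-0.3,0.5,0.5,0],
    [-8,-0.5,3,0.5,0],
    [-9.3,-0.6,6,0.5,0],
    [-9.6,-0.6,9,0.5,0],
    [-9.6,-0.6,11,0.5,0],
    [-9.6,-0.6,12.5,0.5,0],
    [-9.6,-0.6,13.5,0.5,0],
    [-9.6,-0.6,14.2,0.5,0],
    [-9.6,-0.6,14.5,0.5,0],
    [-9.6,-0.6,14.5,0.5,0],
    [-9.6,-0.6,14.5,0.5,0],
  ],
)

```text
clock: 6.95
position: [489.6, -170.9, 56.9]
tcp_rot: [2.28, 2.16, 0.001]
ft_force: [-0.8, 0.5, -0.9]
gripper_width: 0.257
grasp_force: 59.2
```

```bash
python3 - <<'E'
from h import *
a=snap('scene','s1');b=snap('side','d1');go(489.1,-172,56,86.8)
def c(i,x,y):return cv2.resize(i[y:y+150,x:x+133,::-1],(400,450),interpolation=cv2.INTER_CUBIC)
cv2.imwrite('pics/c2.png',np.hstack([c(a,270,170),c(b,230,200)]))
E
```

```text
cm [-0.1  -0.04  0.09] turn 0.09 | pos [ 489.5 -171.    56.9] yaw 86.89 F [-0.12  0.06 -1.63] g 59.19607222080231 0.2600049829819129 t 7.05 tilt [ 9.e-04 -4.e-04 -1.e+00]
```

View pics/c2.png

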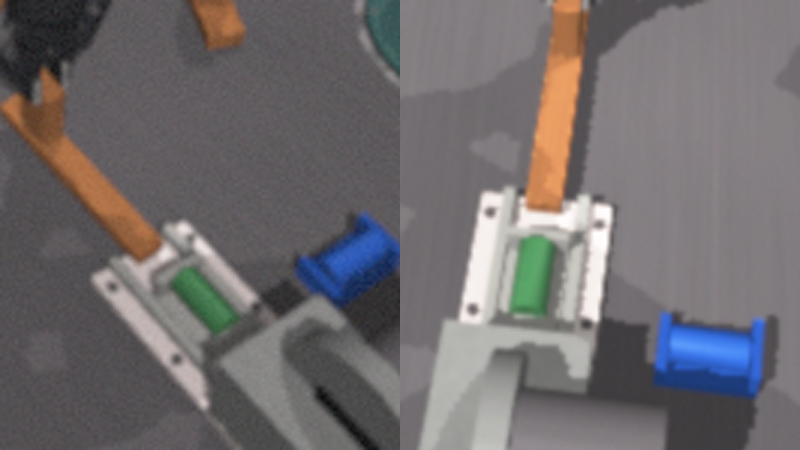

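The tip sits in the channel between the rails, about 25 mm short of the tail plate. I'll start a slow advance.

Request:
step_arm(
  moves=[
    [0.3,0,0,0,0],
    [0.7,0,0,0,0],
    [1.1,0,0,0,0],
    [1.5,0,0,0,0],
    [1.8,0,0,0,0],
    [2.1,0,0,0,0],
    [2.4,0,0,0,0],
    [2.7,0,0,0,0],
    [3.0,0,0,0,0],
    [3.3,0,0,0,0],
    [3.6,0,0,0,0],
    [3.9,0,0,0,0],
  ],
)

```text
clock: 8.25
position: [491.4, -131.9, 56.3]
tcp_rot: [2.281, 2.16, -0.0]
ft_force: [-0.2, -1.7, -1.2]
gripper_width: 0.261
grasp_force: 59.3
```

Request:
step_arm(
  moves=[
    [0.3,0,0,0,0],
    [0.6,0,0,0,0],
    [0.9,0,0,0,0],
    [1.2,0,0,0,0],
    [1.5,0,0,0,0],
    [1.8,0,0,0,0],
    [2.1,0,0,0,0],
    [2.4,0,0,0,0],
    [2.7,0,0,0,0],
    [3.0,0,0,0,0],
    [3.3,0,0,0,0],
    [3.5,0,0,0,0],
  ],
)

```text
clock: 9.45
position: [493.2, -96.7, 56.2]
tcp_rot: [-2.281, -2.16, 0.0]
ft_force: [-0.4, -3.1, -0.4]
gripper_width: 0.258
grasp_force: 59.3
```

```bash
python3 - <<'E'
from h import *
a=snap('scene','s2');b=snap('side','d2');go(489.1,-172,56,86.8)
def c(i,x,y):return cv2.resize(i[y:y+150,x:x+133,::-1],(400,450),interpolation=cv2.INTER_CUBIC)
cv2.imwrite('pics/c3.png',np.hstack([c(a,270,170),c(b,230,200)]))
E
```

```text
cm [-7.56 -0.    0.01] turn 0.1 | pos [493.2 -96.6  56.1] yaw 86.9 F [ 0.04  0.2  -1.35] g 59.25154745578766 0.26328678617885376 t 9.55 tilt [-1.e-04  5.e-04 -1.e+00]
```

View pics/c3.png

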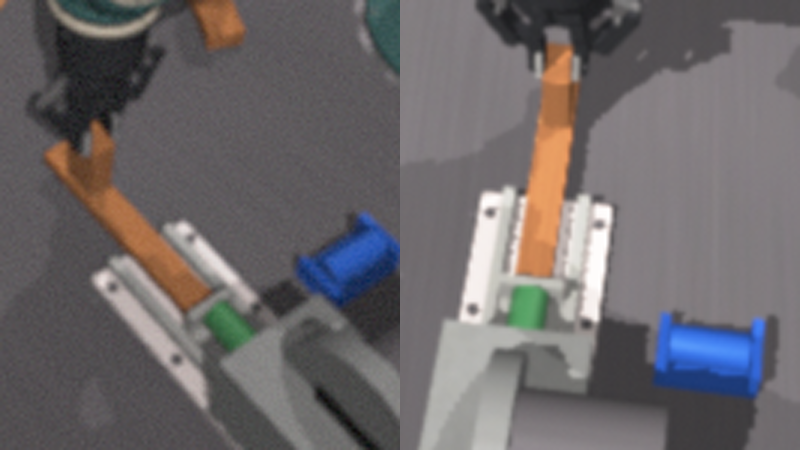

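The tip is touching the tail plate and the carrier is moving at about 3 N. The nose is near x = +15 mm, so another 34 mm is safe before the careful search.

Request:
step_arm(
  moves=[
    [0.3,0,0,0,0],
    [0.6,0,0,0,0],
    [0.9,0,0,0,0],
    [1.2,0,0,0,0],
    [1.5,0,0,0,0],
    [1.8,0,0,0,0],
    [2.1,0,0,0,0],
    [2.4,0,0,0,0],
    [2.7,0,0,0,0],
    [3.0,0,0,0,0],
    [3.2,0,0,0,0],
    [3.4,0,0,0,0],
  ],
)

```text
clock: 10.75
position: [495.1, -62.9, 56.2]
tcp_rot: [-2.281, -2.16, 0.0]
ft_force: [-0.6, -4.5, -1.1]
gripper_width: 0.263
grasp_force: 59.3
```

Request:
step_arm(
  moves=[
    [0.1,0,0,0,0],
    [0.2,0,0,0,0],
    [0.3,0,0,0,0],
  ],
)

```text
clock: 11.05
position: [495.2, -60.0, 56.2]
tcp_rot: [-2.281, -2.16, 0.0]
ft_force: [-0.8, -2.4, -0.9]
gripper_width: 0.261
grasp_force: 59.3
```

Request:
step_arm(
  moves=[
    [0.1,0,0,0,0],
    [0.2,0,0,0,0],
    [0.3,0,0,0,0],
  ],
)

```text
clock: 11.35
position: [495.4, -57.0, 56.2]
tcp_rot: [-2.281, -2.16, 0.0]
ft_force: [-0.2, -2.3, -0.9]
gripper_width: 0.26
grasp_force: 59.3
```

Request:
step_arm(
  moves=[
    [0.1,0,0,0,0],
    [0.2,0,0,0,0],
    [0.3,0,0,0,0],
  ],
)

```text
clock: 11.65
position: [495.6, -54.0, 56.2]
tcp_rot: [-2.281, -2.16, -0.0]
ft_force: [0.2, -3.0, -1.0]
gripper_width: 0.263
grasp_force: 59.3
```

Request:
step_arm(
  moves=[
    [0.1,0,0,0,0],
    [0.2,0,0,0,0],
    [0.3,0,0,0,0],
  ],
)

```text
clock: 11.95
position: [495.7, -51.0, 56.2]
tcp_rot: [-2.281, -2.16, 0.0]
ft_force: [-0.2, -2.0, -1.0]
gripper_width: 0.261
grasp_force: 59.3
```

Request:
step_arm(
  moves=[
    [0.1,0,0,0,0],
    [0.2,0,0,0,0],
    [0.3,0,0,0,0],
  ],
)

```text
clock: 12.25
position: [495.9, -48.0, 56.2]
tcp_rot: [-2.281, -2.16, 0.0]
ft_force: [-0.3, -2.5, -1.8]
gripper_width: 0.257
grasp_force: 59.3
```

Request:
step_arm(
  moves=[
    [0.1,0,0,0,0],
    [0.2,0,0,0,0],
    [0.3,0,0,0,0],
  ],
)

```text
clock: 12.55
position: [496.1, -45.1, 56.2]
tcp_rot: [2.281, 2.16, -0.0]
ft_force: [-1.0, -5.0, 0.3]
gripper_width: 0.261
grasp_force: 59.4
```

Request:
step_arm(
  moves=[
    [0.05,0,0,0,0],
    [0.1,0,0,0,0],
    [0.1,0,0,0,0],
  ],
)

```text
clock: 12.85
position: [496.2, -44.4, 56.4]
tcp_rot: [2.281, 2.16, -0.001]
ft_force: [-0.7, -6.1, 1.6]
gripper_width: 0.263
grasp_force: 59.5
```

Request:
step_arm(
  moves=[
    [0.05,0,0,0,0],
    [0.1,0,0,0,0],
    [0.1,0,0,0,0],
  ],
)

```text
clock: 13.15
position: [496.3, -43.8, 56.6]
tcp_rot: [2.28, 2.159, -0.001]
ft_force: [-1.3, -8.7, 2.3]
gripper_width: 0.261
grasp_force: 59.7
```

The force is rising at about 4 N/mm, which matches the stop's stiffness, and side force is low: the carrier is on the stop. I'll back off gently.

Request:
step_arm(
  moves=[
    [-0.05,0,0,0,0],
    [-0.1,0,0,0,0],
    [-0.15,0,0,0,0],
    [-0.2,0,0,0,0],
    [-0.3,0,0,0,0],
    [-0.5,0,0,0,0],
    [-1,0,0,0,0],
    [-2,0,0,0,0],
    [-4,0,0,0,0],
    [-6.5,0,0,0,0],
    [-8,0,0,0,0],
    [-8,0,0,0,0],
  ],
)

```text
clock: 14.35
position: [491.6, -124.7, 56.2]
tcp_rot: [2.283, 2.158, -0.0]
ft_force: [-0.2, 0.6, -1.4]
gripper_width: 0.259
grasp_force: 59.2
```

```bash
python3 - <<'E'
from h import *
a=snap('scene','s3');b=snap('side','d3');go(494,-200,136,86.8)
def c(i,x,y):return cv2.resize(i[y:y+100,x:x+133,::-1],(400,300),interpolation=cv2.INTER_CUBIC)
cv2.imwrite('pics/c4.png',np.hstack([c(a,270,220),c(b,220,250)]))
E
```

```text
cm [-7.66  0.65 -7.99] turn 0.02 | pos [ 491.8 -123.1   56.1] yaw 86.82 F [ 0.05  0.58 -1.38] g 59.222769141197205 0.26233282412772013 t 14.45 tilt [-2.e-04  3.e-04 -1.e+00]
```

View pics/c4.png

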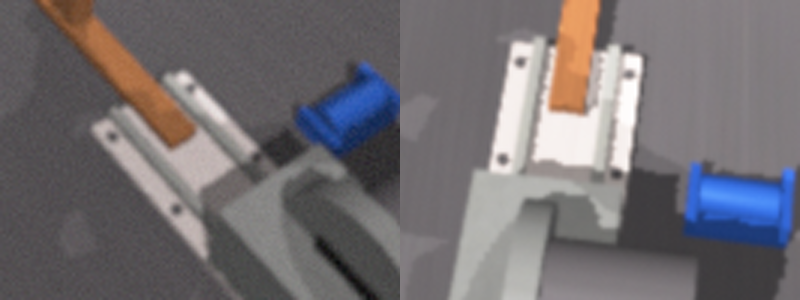

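The carrier is fully inside the hood, out of sight, and the channel behind it is clear. Next I lift the stick and return it to the pad.

Request:
step_arm(
  moves=[
    [-1,0.1,-1,0,0],
    [-3,0.3,-3,0,0],
    [-5,0.4,-5,0,0],
    [-6.5,0.6,-7,0,0],
    [-7.5,0.6,-8,0,0],
    [-7.7,0.6,-8,0,0],
    [-7.7,0.6,-8,0,0],
  ],
)

```text
clock: 15.15
position: [493.4, -200.0, 135.6]
tcp_rot: [-2.281, -2.16, 0.0]
ft_force: [0.8, -0.4, -1.7]
gripper_width: 0.26
grasp_force: 59.3
```

```bash
python3 - <<'E'
from h import *
go(487,-373.7,100,23.4)
E
```

```text
cm [-17.39   0.31   3.55] turn 63.48 | pos [ 493.4 -200.   135.6] yaw 86.88 F [ 0.82 -0.4  -1.72] g 59.259127378463745 0.2602811397379397 t 15.15 tilt [-5.e-04  4.e-04 -1.e+00]
```

Request:
step_arm(
  moves=[
    [-0.6,0,0,3,0],
    [-2,0,0,9,0],
    [-4,0,0,16,0],
    [-6,0.1,0,23,0],
    [-8,0.1,0,30,0],
    [-10,0.2,0,37,0],
    [-12,0.2,0.5,44,0],
    [-14,0.2,1.5,51,0],
    [-15.8,0.3,2.5,57,0],
    [-17,0.3,3.2,62,0],
    [-17.4,0.3,3.5,63.5,0],
    [-17.4,0.3,3.5,63.5,0],
  ],
)

```text
clock: 16.35
position: [486.9, -373.4, 99.9]
tcp_rot: [-3.074, -0.638, 0.002]
ft_force: [0.0, -0.2, -1.0]
gripper_width: 0.259
grasp_force: 59.2
```

```bash
python3 - <<'E'
from h import *
snap('scene','s4');go(487,-373.7,45,23.4)
E
```

```text
cm [-0.03  0.04  5.57] turn 0.11 | pos [ 487.1 -373.3  100.7] yaw 23.51 F [ 0.3   0.78 -0.83] g 59.23133075237274 0.2615791079983736 t 16.4 tilt [-7.e-04  9.e-04 -1.e+00]
```

Request:
step_arm(
  moves=[
    [0,0,1.5,0,0],
    [0,0,3,0,0],
    [0,0,4,0,0],
    [0,0,4.6,0,0],
    [0,0,5,0,0],
    [0,0,5.2,0,0],
    [0,0,5.4,0,0],
    [0,0,5.5,0,0],
    [0,0,5.6,0,0],
    [0,0,5.6,0,0],
  ],
)

```text
clock: 17.4
position: [487.2, -374.1, 45.3]
tcp_rot: [3.076, 0.637, 0.0]
ft_force: [0.1, 0.3, -1.8]
gripper_width: 0.255
grasp_force: 59.2
```

Request:
step_arm(
  moves=[
    [0,0,0.05,0,0],
    [0,0,0.1,0,0],
    [0,0,0.13,0,0],
    [0,0,0.13,0,0],
  ],
)

```text
clock: 17.8
position: [487.2, -374.1, 44.0]
tcp_rot: [3.076, 0.636, 0.0]
ft_force: [-0.3, 0.0, -0.5]
gripper_width: 0.261
grasp_force: 59.4
```

Request:
step_arm(
  moves=[
    [0,0,0,0,0.3],
    [0,0,0,0,0.4],
    [0,0,0,0,0.6],
    [0,0,0,0,1],
    [0,0,0,0,1],
    [0,0,0,0,1],
    [0,0,0,0,1],
    [0,0,0,0,1],
    [0,0,-2,0,1],
    [0,0,-5,0,1],
    [0,0,-9,0,1],
    [0,0,-13,0,1],
  ],
)

```text
clock: 19.0
position: [486.9, -373.8, 175.1]
tcp_rot: [-3.076, -0.636, 0.001]
ft_force: [1.0, -0.5, -0.6]
gripper_width: 0.996
grasp_force: 0.0
```

Request:
step_arm(
  moves=[
    [0,0,-1,0,1],
    [0,0,-1,0,1],
    [0,0,-1,0,1],
  ],
)

```text
clock: 19.3
position: [486.9, -373.8, 182.5]
tcp_rot: [-3.075, -0.636, 0.001]
ft_force: [-0.1, 0.4, -0.3]
gripper_width: 1.001
grasp_force: 0.0
```

```bash
python3 - <<'E'
from h import *
snap('wrist','w5');a=snap('scene','s5');go(487,-373.7,45,23.4)
w=cv2.imread('pics/w5.png')
cv2.imwrite('pics/c5.png',np.hstack([cv2.resize(w,(400,300)),cv2.resize(a[100:400,140:540,::-1],(400,300))]))
E
```

```text
cm [ 0.05  0.05 13.68] turn -0.02 | pos [ 486.7 -373.7  181.9] yaw 23.38 F [ 0.15  0.4  -0.24] g 0.0 0.9992932408685639 t 19.4 tilt [-0.0021  0.0017 -1.    ]
```

View pics/c5.png

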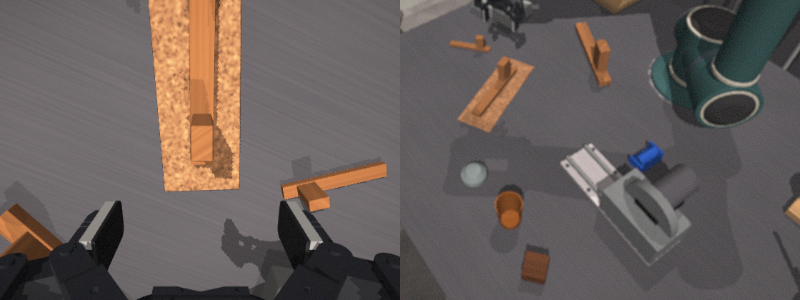

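The stick lies flat on its pad, the tumbler, weight and block are where they were, and the gripper is clear. Handing in.

```bash
python3 -c "
from plant import manip
print(manip.sign_off())"
```

```text
the job is handed in; nothing more can be done
None
```

I handed the job in: the carrier is in the hood, apparently against the stop (judged by force only, peak reading about 9 N; hidden from the cameras), and the push stick lies released and flat on its pad.

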